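# Close up the topping station

## Task

Close up the topping station after service: with the fingertips only, push both drawers fully shut by their fronts and push the white cover by its black rib until it is fully home over the pan bay, in any order. Push without slamming, grip nothing and do not reach inside the drawers; leave the green shaker, the dark flask and the white mug standing where they are.

Things in the scene. Friction and masses are not known exactly. Their poses are not given: they have to be found in the camera images.
- station: Fixed stainless topping station, 440 mm wide. Origin: on the worktop under its middle; x runs to its back, y to its left. Drawer fronts at x = -130 mm. Front step 96 mm high, x -130 to -55 mm; behind it (to x = 118 mm) the upper block, 165 mm high, rails and end stop to 175 mm: open pan bay at the right (y < -20 mm), flat parking deck at the left.
- drawer_left (a joint): How far the left drawer (at y = +107 mm of the station) is out, m: 0 fully shut, up to 0.09 out along the station's -x. It slides with about 1.5 N friction and stays where it is left.
- drawer_right (a joint): The same for the right drawer (at y = -107 mm of the station).
- cover (a joint): How far the white sliding cover of the pan bay is open, m: 0 fully over the bay and against its stop, up to 0.13 open along the station's +y. About 1.2 N friction; stays where it is left.
- face_left (a point): Centre of the outer face of the left drawer's flat front, 51 mm above the worktop; moves with the drawer. The front is 204 mm wide and 78 mm high (12 to 90 mm above the worktop), blue, 14 mm thick, no handle, black strip and white card on it; an open tray lies behind it. When shut it lies at x = -130 mm, y = +107 mm of the station.
- face_right (a point): The same for the right drawer; when shut at x = -130 mm, y = -107 mm of the station.
- rib_push (a point): Middle of the left (+y) face of the black rib on the white cover (152 x 170 x 6 mm), 187 mm above the worktop; moves with the cover. Push this face towards the station's -y. Rib: 100 mm long along x, 16 mm thick along y, 28 mm high (173 to 201 mm above the worktop; its right half 4 mm lower). With the cover shut the point is at x = 19.5, y = -107 mm of the station.
- shaker: Bystander: green jar with a steel cap, 48 mm across and 75 mm high, standing on the left end of the parking deck. Origin at the centre of its underside.
- flask: Bystander: dark steel bottle, 64 mm across and 150 mm high, standing on the worktop left of the station. Origin at the centre of its underside.
- mug: Bystander: white mug, 76 mm across and 85 mm high, standing on the worktop right of the station. Origin at the centre of its underside.

How it is judged:
By the outcome, as a careful person would: the job done as asked, in the order asked, and still so for the second after the job is handed in, with the robot touching nothing.
It also fails if it takes over 56 s, if anything falls off the work surface, if the arm or the gripper's body presses on something with over 40 N, if the wrist force passes 120 N, or if a joint passes its speed limit or range.

## Robot

A 7-joint arm with a two-finger parallel gripper is mounted at the origin on the work surface. World frame = base frame: x ahead of the robot, y to its left, z up, the work surface at z = 0. Lengths are in mm, angles in rad, forces in N, time in s.
With the tool pointing down it reaches from about 400 to 850 mm from the base axis. Payload 4.5 kg.
Tool frame: the origin (TCP) lies between the finger pads; the fingertips stand 8 mm ahead of it and the grasp point (between the pads) lies 11 mm behind it; z points along the fingers, y is the line along which they close (so a half turn about z gives the same grasp; the last joint's range is limited). The gripper opens to 88 mm and grips with 3 to 60 N. Pads are 18 mm wide; open, the fingers measure 123 mm over their backs; the gripper's body (75 mm by 187 mm) begins 45 mm behind the grasp point.
Start: joints at [1.235, 0.689, -0.195, 1.565, 0.157, 0.902, -0.215], TCP at [225.923, -582.762, 246.743] pointing down, gripper open.
Joint ranges: [-3.01, 3.01], [-0.46, 2.08], [-1.47, 1.51], [0.13, 2.56], [-1, 4.14], [0.04, 2.09], [-2.66, 2.66]. Speed limits (rad/s): [2.57, 2.57, 3.14, 3.14, 3.14, 3.14, 3.14].

## Interface

Orientations are given as a unit quaternion [w, x, y, z].
In Python, from bench import read_state, camera, camera_info, job gives the robot as it stands.
- The arm moves only by the shell command python3 -m handwheel 'ROWS' [FORCE]. ROWS is JSON, a list of rows, each an object of numbers: "tx", "ty", "tz": the shift along the tool's x, y, z in mm; "rx", "ry", "rz": the turn, a rotation vector about the tool's x, y, z in rad; "gripper": the opening, from -1 (shut) to 1 (fully open), so that 0 is half open. A call has 1 to 5 rows; each row shifts and turns the commanded pose from where the row before left it, along the tool's axes as they then stand; what a row does not reach is not made up. A row lasts 1/12 s, in which the tool goes at most 41.7 mm and 7.16 degrees, less where a joint would pass 70% of its speed; a pose out of reach is approached as far as the arm can. A call with a gripper value outside its range is refused whole. The fingers move at their own pace and stop on an object; FORCE is the grip in N (left out, the last holds). Time passes only in rows, so rows that do not move let the fingers close. It gives the time, the measured TCP pose, the force, the opening and the grip force at its end, in the units of the state.
- read_state(): the state, without advancing time (a new reading comes with each control period).
- camera(name): name is "scene" or "top" or "wrist"; returns (picture, depth): 400x640x3 uint8, red, green, blue; 400x640 float32, mm along the optical axis (not along the pixel's ray), 0 where there is no reading.
- camera_info(name): a dict with "fovy" (degrees; the focal length in pixels is half the picture's height over the tangent of half this angle, whatever the lens; pixels are square), "cx", "cy" (the principal point, pixels), "origin" and "rotation" of the camera in the world. Camera axes: x right, y down, z forward; pixel columns grow to the right and rows downward; lengths in mm; the calibration is good to about 2 mm. A picture is of the moment at which its call begins: read the wrist's pose just before it. camera_info takes no time and is no camera call; for the wrist camera it gives the pose at the moment of the call.
- job.close_job(): hands the job in; it is judged then, once.
The state is a dict: "clock": time; "joint_pos": joint angles; "qvel": joint speeds; "tau": joint torques, N m; "tool_pos": TCP position; "eef_rot": TCP orientation; "contact_force": force on the tool from outside, world axes, zero at the start; "moment": the same for the moment, N m; "gripper_width": opening from 0.0 (shut) to 1.0 (fully open); "grip_force": force on a finger pad.
Only numpy, scipy, OpenCV 4.12 (cv2) and the standard library are available. Lean on these libraries where they do the work, as an engineer would, in place of code of your own. Each camera call takes 0.05 s, during which the arm holds its last target. There are 200 camera calls.

## Working session

There is one attempt and no reset: what is moved stays moved. The work goes in short steps, Python scripts to look and compute and a shell command to move; the robot and the scene stay as the last step left them, time stands still between calls to the robot, and variables do not carry over. Pictures are saved under pics/ and viewed, at most 10 in all, crops included, and the job is handed in when it is done.

```bash
mkdir -p pics
cat > h.py <<'E'
import numpy as np, cv2
from bench import read_state, camera, camera_info, job
def snap(n,f):
    i=camera_info(n); p,d=camera(n); cv2.imwrite('pics/'+f+'.png',p[:,:,::-1]); np.savez('pics/'+f+'.npz',d=d,p=p,**{k:np.array(i[k]) for k in i}); return p,d,i
def world(d,i):
    H,W=d.shape; f=H/2/np.tan(np.radians(float(i['fovy']))/2)
    v,u=np.mgrid[:H,:W]; c=np.stack([(u-i['cx'])/f*d,(v-i['cy'])/f*d,d],-1)
    w=c@np.array(i['rotation']).T+np.array(i['origin']); w[d==0]=np.nan; return w
E
python3 - <<'E'
from h import *
for n in('top','scene'):
    p,d,i=snap(n,n+'0'); print(n,i)
print(read_state())
E
```

```text
top {'fovy': 56.5551193029205, 'cx': 318.6943976422855, 'cy': 200.98788512775704, 'origin': array([ 351.05846755,   45.90126535, 1199.78158275]), 'rotation': array([-0.06368632,  0.70847839, -0.69891854,  0.07426509])}
scene {'fovy': 48.17269196986797, 'cx': 313.8672124139067, 'cy': 201.79768002940054, 'origin': array([1256.75058591,  217.89992109, 1136.99861229]), 'rotation': array([-0.18722953,  0.57473276,  0.7587327 , -0.24280043])}
{'clock': 0.1, 'joint_pos': array([ 1.23478433,  0.68987251, -0.1945411 ,  1.56621328,  0.1573009 ,
        0.90251048, -0.21511074]), 'qvel': array([ 0.00027062, -0.00293614,  0.00053635, -0.00263303,  0.00020088,
       -0.00040852, -0.00053411]), 'tau': array([-3.38877246e-03, -5.28502429e+01, -1.27170246e+00, -1.53836936e+01,
       -5.25989465e-02,  1.97454043e-03,  7.01954309e-05]), 'tool_pos': array([ 225.6742099 , -582.25209264,  246.01511454]), 'eef_rot': array([-7.80278753e-04,  9.82945949e-01,  1.83892935e-01, -2.01160396e-04]), 'contact_force': array([ 0.60628404, -0.41188133, -0.29163227]), 'moment': array([ 0.01185984, -0.06477454, -0.01378404]), 'grip_force': 0.0, 'gripper_width': 0.9972973640034086}
```

View pics/top0.png

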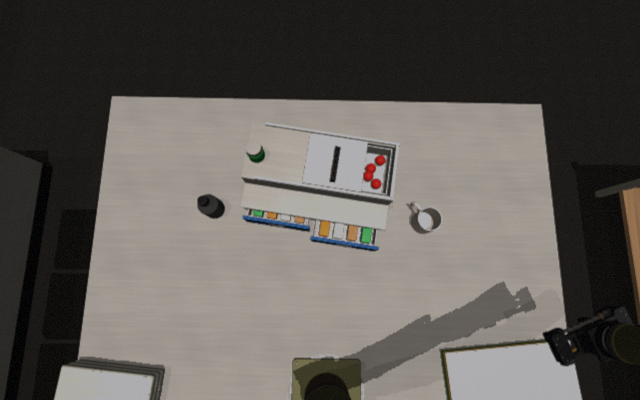

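View pics/scene0.png

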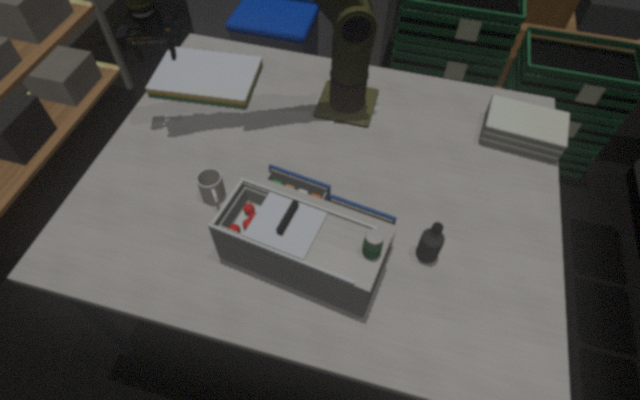

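The top view shows the station with its fronts facing the robot. The left drawer front runs (243,219)–(309,229) and the right one, further out, (311,238)–(378,248). The rib is at (335,164), the shaker at (256,154), the flask at (210,206) and the mug at (427,219).

```bash
cat >> h.py <<'E'
from scipy.spatial.transform import Rotation as R
def world(d,i):
    H,W=d.shape; f=H/2/np.tan(np.radians(float(i['fovy']))/2)
    v,u=np.mgrid[:H,:W]; c=np.stack([(u-i['cx'])/f*d,(v-i['cy'])/f*d,d],-1)
    q=np.array(i['rotation']); w=c@R.from_quat(np.r_[q[1:],q[0]]).as_matrix().T+np.array(i['origin']); w[d==0]=np.nan; return w
E
python3 - <<'E'
from h import *
np.set_printoptions(precision=1,suppress=True)
for n in('top0','scene0'):
    i=np.load('pics/'+n+'.npz'); p=i['p'].astype(int);w=world(i['d'],i)
    r,g,b=p[...,0],p[...,1],p[...,2]; x,y,z=w[...,0],w[...,1],w[...,2]
    roi=(x>350)&(x<900)&(y>-300)&(y<400)
    blue=roi&(b>r+40)&(b>g+20)&(z>60)&(z<110)
    P=w[blue]; print(n,'blue',len(P))
    deck=roi&(z>150)&(z<185); 
    D=w[deck][:,:2].astype(np.float32); print('top block rect',cv2.minAreaRect(D))
    step=roi&(z>85)&(z<108)&~blue; print('step rect',cv2.minAreaRect(w[step][:,:2].astype(np.float32)))
    rib=roi&(p.max(-1)<60)&(z>165)&(z<215)&(y<120); 
    m,l,s,c=cv2.connectedComponentsWithStats(rib.astype(np.uint8))
    for k in range(1,m):
        if s[k,4]>25: q=w[l==k]; print('dark',s[k],c[k],np.median(q,0),cv2.minAreaRect(q[:,:2].astype(np.float32)))
    m,l,s,c=cv2.connectedComponentsWithStats(blue.astype(np.uint8))
    for k in range(1,m):
        if s[k,4]>15: q=w[l==k]; print('blue',s[k],np.median(q,0),cv2.minAreaRect(q[:,:2].astype(np.float32)))
E
```

```text
top0 blue 445
top block rect ((676.48583984375, 90.16091918945312), (246.56253051757812, 586.8414306640625), 1.7715036869049072)
step rect ((533.002197265625, 48.8858642578125), (289.273193359375, 661.6697998046875), 15.311145782470703)
dark [330 147  10  35 151] [334.7 164.1] [656.2 -12.2 197.6] ((658.7468872070312, -11.887701034545898), (12.15201473236084, 96.53125), 81.7298583984375)
blue [243 216  66  13 219] [504.8 158.5  88.4] ((505.4307861328125, 160.005615234375), (199.49461364746094, 8.442765235900879), 81.7630615234375)
blue [311 236  68  14 226] [444.8 -46.6  88.2] ((445.7063903808594, -47.674102783203125), (202.1716766357422, 8.551467895507812), 81.60401916503906)
scene0 blue 176
top block rect ((677.506591796875, 85.69424438476562), (245.0546417236328, 587.5836181640625), 1.8140456676483154)
step rect ((612.3929443359375, 39.81640625), (688.5188598632812, 314.01947021484375), 81.82068634033203)
dark [278 201  19  33 192] [287.1 217.6] [671.3 -11.5 199.1] ((665.6549682617188, -12.55235481262207), (10.44707202911377, 93.02484130859375), 81.83622741699219)
blue [271 166  33  12  42] [444.4 -87.8  90.8] ((443.9698791503906, -89.78741455078125), (109.9005126953125, 7.378209114074707), 81.70897674560547)
blue [305 178  24   9  34] [458.6   6.   90. ] ((457.75164794921875, 7.7085723876953125), (74.81429290771484, 5.992713928222656), 81.8437271118164)
blue [330 195  65  24 100] [508.9 155.9  90. ] ((508.4815368652344, 156.28399658203125), (194.42066955566406, 8.633072853088379), 81.20440673828125)
```

```bash
cat >> h.py <<'E'
SX=np.array([.9895,-.1444]);SY=np.array([.1444,.9895]);O=np.array([645.6,31.3])
def st():
    s=read_state(); p=np.array(s['tool_pos']); q=np.array(s['eef_rot']); M=R.from_quat(np.r_[q[1:],q[0]]).as_matrix(); d=p[:2]-O
    print('t',round(s['clock'],2),'station xyz',np.round([d@SX,d@SY,p[2]],1),'toolx deg',round(np.degrees(np.arctan2(M[1,0],M[0,0])),2),'tilt',np.round(M[:2,2],3),'F',np.round(s['contact_force'],1),'w',round(s['gripper_width'],2))
E
python3 -m handwheel '[{"rz":0.12,"gripper":-1},{"rz":0.12,"gripper":-1},{"rz":0.12,"gripper":-1},{"rz":0.12,"gripper":-1},{"rz":0.036,"gripper":-1}]' 20; python3 -c "
from h import *
st()
i=np.load('pics/top0.npz');w=world(i['d'],i)
# height edges: far edge of block in station frame, and bystanders
d=w[...,:2]-O; sx=d@SX; sy=d@SY; z=w[...,2]
for nm,m in (('back',(z>150)&(z<185)&(abs(sy)<230)&(sx>50)&(sx<200)),('step',(z>92)&(z<100)&(abs(sy)<230)&(sx<-50)&(sx>-200))):
    print(nm,np.percentile(sx[m],[1,50,99]),np.percentile(sy[m],[1,50,99]))
for n,(u,v) in dict(shaker=(256,156),flask=(206,201),mug=(428,220)).items(): print(n,sx[v,u],sy[v,u],z[v,u])
"
```

```text
t 0.1 station xyz [-326.9 -667.7  246. ] toolx deg 21.19 tilt [-0.001  0.001] F [ 0.6 -0.4 -0.3] w 1.0
back [ 50.8748176   89.29736701 119.3192228 ] [-214.02754669   26.17527115  215.64991069]
step [-155.6766557   -91.01812983  -52.76774792] [-214.99907931    1.02299738  215.88033585]
shaker -0.4113481740601097 177.70753515666206 212.2642188086852
flask -136.91891913595495 306.95859237856024 147.82004896479657
mug -62.52509530204117 -372.0137297738549 4.510254792626256schema error: expected keys tx, ty, tz, rx, ry, rz, gripper
```

```bash
python3 -m handwheel '[{"tx":0,"ty":0,"tz":0,"rx":0,"ry":0,"rz":0.12,"gripper":-1},{"tx":0,"ty":0,"tz":0,"rx":0,"ry":0,"rz":0.12,"gripper":-1},{"tx":0,"ty":0,"tz":0,"rx":0,"ry":0,"rz":0.12,"gripper":-1},{"tx":0,"ty":0,"tz":0,"rx":0,"ry":0,"rz":0.12,"gripper":-1},{"tx":0,"ty":0,"tz":0,"rx":0,"ry":0,"rz":0.036,"gripper":-1}]' 20; python3 -c "
from h import *
st()"
```

```text
clock: 0.52
tool_pos: [225.9, -582.4, 246.3]
eef_rot: [-0.0, 0.997, -0.076, -0.0]
contact_force: [-0.4, -1.0, -0.8]
gripper_width: 0.646
grip_force: 0.0
t 0.52 station xyz [-326.7 -667.9  246.3] toolx deg -8.67 tilt [-0.001  0.001] F [-0.4 -1.  -0.8] w 0.65
```

```bash
python3 -m handwheel '[{"tx":7,"ty":-36,"tz":0,"rx":0,"ry":0,"rz":0,"gripper":-1},{"tx":7,"ty":-36,"tz":0,"rx":0,"ry":0,"rz":0,"gripper":-1},{"tx":7,"ty":-36,"tz":0,"rx":0,"ry":0,"rz":0,"gripper":-1},{"tx":7,"ty":-36,"tz":0,"rx":0,"ry":0,"rz":0,"gripper":-1},{"tx":7,"ty":-36,"tz":0,"rx":0,"ry":0,"rz":0,"gripper":-1}]' >/dev/null
python3 -m handwheel '[{"tx":7,"ty":-36,"tz":0,"rx":0,"ry":0,"rz":0,"gripper":-1},{"tx":7,"ty":-36,"tz":0,"rx":0,"ry":0,"rz":0,"gripper":-1},{"tx":7,"ty":-36,"tz":0,"rx":0,"ry":0,"rz":0,"gripper":-1},{"tx":7,"ty":-36,"tz":0,"rx":0,"ry":0,"rz":0,"gripper":-1},{"tx":7,"ty":-36,"tz":0,"rx":0,"ry":0,"rz":0,"gripper":-1}]' >/dev/null
python3 -m handwheel '[{"tx":7,"ty":-36,"tz":0,"rx":0,"ry":0,"rz":0,"gripper":-1},{"tx":7,"ty":-36,"tz":0,"rx":0,"ry":0,"rz":0,"gripper":-1},{"tx":7,"ty":-36,"tz":0,"rx":0,"ry":0,"rz":0,"gripper":-1},{"tx":7,"ty":-36,"tz":0,"rx":0,"ry":0,"rz":0,"gripper":-1},{"tx":0,"ty":0,"tz":0,"rx":0,"ry":0,"rz":0,"gripper":-1}]'
python3 -c "
from h import *
st()"
```

```text
clock: 1.77
tool_pos: [399.1, -90.8, 246.7]
eef_rot: [-0.002, 0.998, -0.066, 0.001]
contact_force: [-0.6, -1.5, 0.4]
gripper_width: 0.004
grip_force: 0.0
t 1.77 station xyz [-226.3 -156.4  246.7] toolx deg -7.61 tilt [0.002 0.003] F [-0.6 -1.5  0.4] w 0.0
```

```bash
python3 -m handwheel '[{"tx":0,"ty":-25,"tz":0,"rx":0,"ry":0,"rz":0.012,"gripper":-1},{"tx":0,"ty":-25,"tz":30,"rx":0,"ry":0,"rz":0,"gripper":-1},{"tx":0,"ty":0,"tz":36,"rx":0,"ry":0,"rz":0,"gripper":-1},{"tx":0,"ty":0,"tz":36,"rx":0,"ry":0,"rz":0,"gripper":-1},{"tx":0,"ty":0,"tz":30,"rx":0,"ry":0,"rz":0,"gripper":-1}]' >/dev/null
python3 -m handwheel '[{"tx":0,"ty":0,"tz":25,"rx":0,"ry":0,"rz":0,"gripper":-1},{"tx":0,"ty":0,"tz":18,"rx":0,"ry":0,"rz":0,"gripper":-1},{"tx":0,"ty":0,"tz":0,"rx":0,"ry":0,"rz":0,"gripper":-1}]' >/dev/null
python3 - <<'E'
from h import *
st(); snap('wrist','w1'); snap('scene','s1')
a=cv2.imread('pics/w1.png');b=cv2.imread('pics/s1.png')[100:300,150:450]
cv2.imwrite('pics/m1.png',np.vstack([cv2.resize(a,(480,300)),cv2.resize(b,(450,300)).copy() if 0 else cv2.resize(b,(480,300))]))
E
```

```text
t 2.43 station xyz [-221.3 -114.2   75.3] toolx deg -9.02 tilt [-0.014  0.002] F [ 0.7  0.1 -1. ] w 0.0
```

View pics/m1.png

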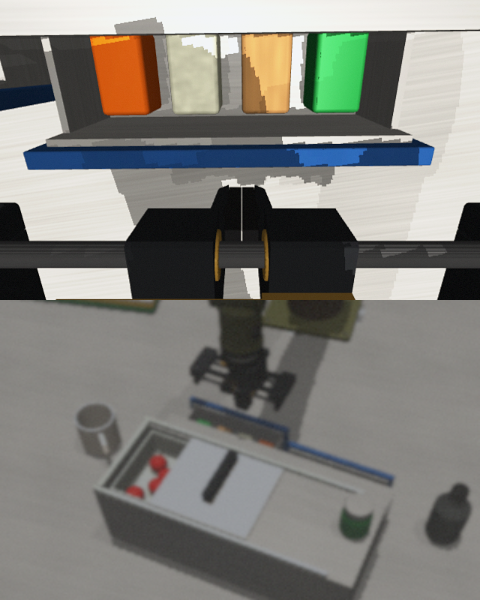

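The fingertips sit centred just in front of the right drawer's front: tips at (242,190) in the mosaic, blue front at row 157. I can start pushing.

```bash
python3 -m handwheel '[{"tx":3,"ty":-4,"tz":3,"rx":0,"ry":0,"rz":0,"gripper":-1},{"tx":3,"ty":-3,"tz":3,"rx":0,"ry":0,"rz":0,"gripper":-1},{"tx":4,"ty":0,"tz":0,"rx":0,"ry":0,"rz":0,"gripper":-1},{"tx":4,"ty":0,"tz":0,"rx":0,"ry":0,"rz":0,"gripper":-1},{"tx":3,"ty":0,"tz":0,"rx":0,"ry":0,"rz":0,"gripper":-1}]' >/dev/null
python3 -c "
from h import *
st()"
python3 -m handwheel '[{"tx":3,"ty":0,"tz":0,"rx":0,"ry":0,"rz":0,"gripper":-1},{"tx":3,"ty":0,"tz":0,"rx":0,"ry":0,"rz":0,"gripper":-1},{"tx":3,"ty":0,"tz":0,"rx":0,"ry":0,"rz":0,"gripper":-1},{"tx":3,"ty":0,"tz":0,"rx":0,"ry":0,"rz":0,"gripper":-1},{"tx":3,"ty":0,"tz":0,"rx":0,"ry":0,"rz":0,"gripper":-1}]' >/dev/null
python3 -c "
from h import *
st()"
python3 -m handwheel '[{"tx":4,"ty":0,"tz":0,"rx":0,"ry":0,"rz":0,"gripper":-1},{"tx":4,"ty":0,"tz":0,"rx":0,"ry":0,"rz":0,"gripper":-1},{"tx":4,"ty":0,"tz":0,"rx":0,"ry":0,"rz":0,"gripper":-1},{"tx":4,"ty":0,"tz":0,"rx":0,"ry":0,"rz":0,"gripper":-1},{"tx":4,"ty":0,"tz":0,"rx":0,"ry":0,"rz":0,"gripper":-1}]' >/dev/null
python3 -c "
from h import *
st()"
```

```text
t 2.95 station xyz [-203.5 -107.3   72. ] toolx deg -9.05 tilt [-0.01   0.001] F [ 1.2 -0.3 -0.1] w 0.0
t 3.37 station xyz [-189.6 -107.7   71.4] toolx deg -9.06 tilt [-0.012  0.001] F [-2.2 -0.1  1.5] w 0.0
t 3.78 station xyz [-169.1 -107.9   71.1] toolx deg -9.06 tilt [-0.011  0.001] F [-1.8  1.2  0.6] w 0.0
```

```bash
python3 -m handwheel '[{"tx":4,"ty":0,"tz":0,"rx":0,"ry":0,"rz":0,"gripper":-1},{"tx":4,"ty":0,"tz":0,"rx":0,"ry":0,"rz":0,"gripper":-1},{"tx":4,"ty":0,"tz":0,"rx":0,"ry":0,"rz":0,"gripper":-1},{"tx":4,"ty":0,"tz":0,"rx":0,"ry":0,"rz":0,"gripper":-1},{"tx":3,"ty":0,"tz":0,"rx":0,"ry":0,"rz":0,"gripper":-1}]' >/dev/null
python3 -c "
from h import *
st()"
python3 -m handwheel '[{"tx":2,"ty":0,"tz":0,"rx":0,"ry":0,"rz":0,"gripper":-1},{"tx":2,"ty":0,"tz":0,"rx":0,"ry":0,"rz":0,"gripper":-1},{"tx":2,"ty":0,"tz":0,"rx":0,"ry":0,"rz":0,"gripper":-1},{"tx":1,"ty":0,"tz":0,"rx":0,"ry":0,"rz":0,"gripper":-1},{"tx":1,"ty":0,"tz":0,"rx":0,"ry":0,"rz":0,"gripper":-1}]' >/dev/null
python3 -c "
from h import *
st()"
```

```text
t 4.2 station xyz [-149.9 -108.    70.9] toolx deg -9.06 tilt [-0.011  0.001] F [-1.4  1.5  0.4] w 0.0
t 4.62 station xyz [-142.5 -108.2   70.8] toolx deg -9.06 tilt [-0.011  0.001] F [-1.7  1.3  0.7] w 0.0
```

```bash
for k in 1 ; do python3 -m handwheel '[{"tx":1,"ty":0,"tz":0,"rx":0,"ry":0,"rz":0,"gripper":-1},{"tx":1,"ty":0,"tz":0,"rx":0,"ry":0,"rz":0,"gripper":-1},{"tx":1,"ty":0,"tz":0,"rx":0,"ry":0,"rz":0,"gripper":-1},{"tx":0.5,"ty":0,"tz":0,"rx":0,"ry":0,"rz":0,"gripper":-1}]'; done
python3 -c "
from h import *
st()"
python3 -m handwheel '[{"tx":0.7,"ty":0,"tz":0,"rx":0,"ry":0,"rz":0,"gripper":-1},{"tx":0.7,"ty":0,"tz":0,"rx":0,"ry":0,"rz":0,"gripper":-1},{"tx":0.6,"ty":0,"tz":0,"rx":0,"ry":0,"rz":0,"gripper":-1}]'>/dev/null
python3 -c "
from h import *
st()"
```

```text
clock: 4.95
tool_pos: [491.8, -55.7, 70.8]
eef_rot: [-0.0, 0.997, -0.079, -0.006]
contact_force: [-2.6, 2.9, 1.7]
gripper_width: 0.001
grip_force: 1.7
t 4.95 station xyz [-139.6 -108.3   70.8] toolx deg -9.05 tilt [-0.013  0.001] F [-2.6  2.9  1.7] w 0.0
t 5.2 station xyz [-139.6 -108.4   70.7] toolx deg -9.03 tilt [-0.016  0.002] F [-7.8  3.   5.3] w 0.01
```

```bash
python3 -m handwheel '[{"tx":1,"ty":0,"tz":0,"rx":0,"ry":0,"rz":0,"gripper":-1},{"tx":1,"ty":0,"tz":0,"rx":0,"ry":0,"rz":0,"gripper":-1},{"tx":0,"ty":0,"tz":0,"rx":0,"ry":0,"rz":0,"gripper":-1}]' >/dev/null
python3 -c "
from h import *
st()"
python3 -m handwheel '[{"tx":-4,"ty":0,"tz":0,"rx":0,"ry":0,"rz":0,"gripper":-1},{"tx":-10,"ty":0,"tz":0,"rx":0,"ry":0,"rz":0,"gripper":-1},{"tx":-25,"ty":0,"tz":0,"rx":0,"ry":0,"rz":0,"gripper":-1},{"tx":-25,"ty":0,"tz":0,"rx":0,"ry":0,"rz":0,"gripper":-1},{"tx":0,"ty":0,"tz":0,"rx":0,"ry":0,"rz":0,"gripper":-1}]' >/dev/null
python3 -c "
from h import *
st()"
```

```text
t 5.45 station xyz [-139.7 -108.4   70.6] toolx deg -9.0 tilt [-0.02   0.002] F [-9.2  2.8  6.9] w 0.0
t 5.87 station xyz [-203.9 -108.3   71.7] toolx deg -9.06 tilt [-0.017  0.001] F [-1.1 -0.5  0.3] w 0.0
```

```bash
python3 -m handwheel '[{"tx":0,"ty":-36,"tz":0,"rx":0,"ry":0,"rz":-0.012,"gripper":-1},{"tx":0,"ty":-36,"tz":0,"rx":0,"ry":0,"rz":0,"gripper":-1},{"tx":0,"ty":-36,"tz":0,"rx":0,"ry":0,"rz":0,"gripper":-1},{"tx":0,"ty":-36,"tz":0,"rx":0,"ry":0,"rz":0,"gripper":-1},{"tx":0,"ty":-36,"tz":0,"rx":0,"ry":0,"rz":0,"gripper":-1}]' >/dev/null
python3 -m handwheel '[{"tx":0,"ty":-35,"tz":0,"rx":0,"ry":0,"rz":0,"gripper":-1},{"tx":0,"ty":0,"tz":0,"rx":0,"ry":0,"rz":0,"gripper":-1}]' >/dev/null
python3 -c "
from h import *
st()"
```

```text
t 6.45 station xyz [-196.7  118.2   71.7] toolx deg -7.75 tilt [-0.004  0.01 ] F [-0.9 -0.1 -0.1] w 0.01
```

```bash
python3 -m handwheel '[{"tx":4,"ty":5,"tz":0,"rx":0,"ry":0,"rz":0.01,"gripper":-1},{"tx":4,"ty":6,"tz":0,"rx":0,"ry":0,"rz":0,"gripper":-1},{"tx":4,"ty":0,"tz":0,"rx":0,"ry":0,"rz":0,"gripper":-1},{"tx":3,"ty":0,"tz":0,"rx":0,"ry":0,"rz":0,"gripper":-1},{"tx":3,"ty":0,"tz":0,"rx":0,"ry":0,"rz":0,"gripper":-1}]' >/dev/null
python3 -c "
from h import *
st()"
python3 -m handwheel '[{"tx":3,"ty":0,"tz":0,"rx":0,"ry":0,"rz":0,"gripper":-1},{"tx":3,"ty":0,"tz":0,"rx":0,"ry":0,"rz":0,"gripper":-1},{"tx":3,"ty":0,"tz":0,"rx":0,"ry":0,"rz":0,"gripper":-1},{"tx":3,"ty":0,"tz":0,"rx":0,"ry":0,"rz":0,"gripper":-1},{"tx":3,"ty":0,"tz":0,"rx":0,"ry":0,"rz":0,"gripper":-1}]' >/dev/null
python3 -c "
from h import *
st()"
python3 -m handwheel '[{"tx":3,"ty":0,"tz":0,"rx":0,"ry":0,"rz":0,"gripper":-1},{"tx":3,"ty":0,"tz":0,"rx":0,"ry":0,"rz":0,"gripper":-1},{"tx":3,"ty":0,"tz":0,"rx":0,"ry":0,"rz":0,"gripper":-1},{"tx":2,"ty":0,"tz":0,"rx":0,"ry":0,"rz":0,"gripper":-1},{"tx":1,"ty":0,"tz":0,"rx":0,"ry":0,"rz":0,"gripper":-1}]' >/dev/null
python3 -c "
from h import *
st()"
```

```text
t 6.87 station xyz [-179.3   94.6   71.3] toolx deg -9.13 tilt [-0.011  0.001] F [ 0.4 -0.3  0.5] w 0.0
t 7.28 station xyz [-165.9   96.    71. ] toolx deg -8.92 tilt [-0.013  0.001] F [-1.7  0.3  2.4] w 0.01
t 7.7 station xyz [-152.9   96.    70.9] toolx deg -8.96 tilt [-0.011  0.001] F [-2.1 -0.4  1.1] w 0.01
```

```bash
python3 -m handwheel '[{"tx":2,"ty":0,"tz":0,"rx":0,"ry":0,"rz":0,"gripper":-1},{"tx":2,"ty":0,"tz":0,"rx":0,"ry":0,"rz":0,"gripper":-1},{"tx":2,"ty":0,"tz":0,"rx":0,"ry":0,"rz":0,"gripper":-1},{"tx":2,"ty":0,"tz":0,"rx":0,"ry":0,"rz":0,"gripper":-1},{"tx":1,"ty":0,"tz":0,"rx":0,"ry":0,"rz":0,"gripper":-1}]' >/dev/null
python3 -c "
from h import *
st()"
python3 -m handwheel '[{"tx":1,"ty":0,"tz":0,"rx":0,"ry":0,"rz":0,"gripper":-1},{"tx":1,"ty":0,"tz":0,"rx":0,"ry":0,"rz":0,"gripper":-1},{"tx":1,"ty":0,"tz":0,"rx":0,"ry":0,"rz":0,"gripper":-1},{"tx":1,"ty":0,"tz":0,"rx":0,"ry":0,"rz":0,"gripper":-1}]' >/dev/null
python3 -c "
from h import *
st()"
python3 -m handwheel '[{"tx":1,"ty":0,"tz":0,"rx":0,"ry":0,"rz":0,"gripper":-1},{"tx":1,"ty":0,"tz":0,"rx":0,"ry":0,"rz":0,"gripper":-1},{"tx":1,"ty":0,"tz":0,"rx":0,"ry":0,"rz":0,"gripper":-1}]' >/dev/null
python3 -c "
from h import *
st()"
```

```text
t 8.12 station xyz [-143.9   96.    70.9] toolx deg -8.95 tilt [-0.011  0.001] F [-1.3 -0.2  1.3] w 0.01
t 8.45 station xyz [-140.3   96.    70.8] toolx deg -8.94 tilt [-0.011  0.001] F [-1.7 -0.3  1. ] w 0.01
t 8.7 station xyz [-139.4   95.9   70.7] toolx deg -8.88 tilt [-0.015  0.001] F [-7.5  1.5  6.2] w 0.0
```

```bash
python3 -m handwheel '[{"tx":1,"ty":0,"tz":0,"rx":0,"ry":0,"rz":0,"gripper":-1},{"tx":0.5,"ty":0,"tz":0,"rx":0,"ry":0,"rz":0,"gripper":-1},{"tx":-4,"ty":0,"tz":0,"rx":0,"ry":0,"rz":0,"gripper":-1},{"tx":-10,"ty":0,"tz":0,"rx":0,"ry":0,"rz":0,"gripper":-1},{"tx":-20,"ty":0,"tz":0,"rx":0,"ry":0,"rz":0,"gripper":-1}]' >/dev/null
python3 -m handwheel '[{"tx":0,"ty":0,"tz":-38,"rx":0,"ry":0,"rz":0,"gripper":-1},{"tx":0,"ty":0,"tz":-38,"rx":0,"ry":0,"rz":0,"gripper":-1},{"tx":0,"ty":0,"tz":-38,"rx":0,"ry":0,"rz":0,"gripper":-1},{"tx":0,"ty":10,"tz":-38,"rx":0,"ry":0,"rz":0,"gripper":-1},{"tx":0,"ty":20,"tz":-38,"rx":0,"ry":0,"rz":-0.01,"gripper":-1}]' >/dev/null
python3 -m handwheel '[{"tx":25,"ty":20,"tz":-10,"rx":0,"ry":0,"rz":0,"gripper":-1},{"tx":35,"ty":15,"tz":0,"rx":0,"ry":0,"rz":0,"gripper":-1},{"tx":35,"ty":10,"tz":0,"rx":0,"ry":0,"rz":0,"gripper":-1},{"tx":35,"ty":0,"tz":0,"rx":0,"ry":0,"rz":0,"gripper":-1},{"tx":0,"ty":0,"tz":0,"rx":0,"ry":0,"rz":0,"gripper":-1}]' >/dev/null
python3 - <<'E'
from h import *
st(); p,d,i=snap('wrist','w2')
E
```

```text
t 9.95 station xyz [-30.7  19.  268.6] toolx deg -8.7 tilt [-0.002 -0.001] F [ 0.  -0.3 -0.4] w 0.0
```

View pics/w2.png

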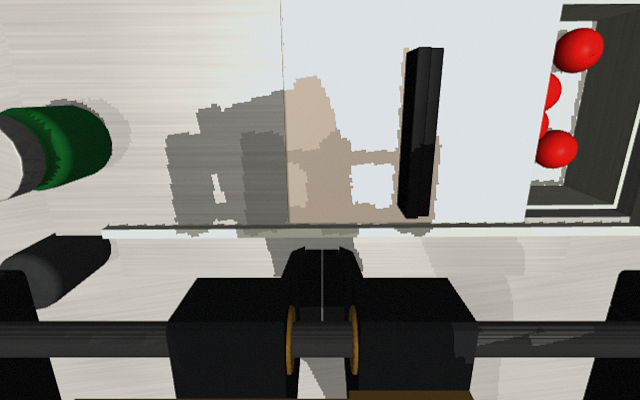

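The wrist view shows the rib at (420,130), the closed fingertips at (322,250) still short of and left of it, and the shaker clear on the left at (60,145).

```bash
python3 - <<'E'
from h import *
i=np.load('pics/w2.npz');w=world(i['d'],i);p=i['p']
m=np.zeros(p.shape[:2],bool);m[40:225,390:450]=1;m&=(p.max(-1)<70)&(w[...,2]>194)
d=w[m][:,:2]-O; print(np.percentile(d@SX,[1,50,99]),np.percentile(d@SY,[1,50,99]),np.median(w[m][:,2]))
E
python3 -m handwheel '[{"tx":25,"ty":0,"tz":0,"rx":0,"ry":0,"rz":0,"gripper":-1},{"tx":25,"ty":0,"tz":0,"rx":0,"ry":0,"rz":0,"gripper":-1},{"tx":0,"ty":0,"tz":25,"rx":0,"ry":0,"rz":0,"gripper":-1},{"tx":0,"ty":0,"tz":20,"rx":0,"ry":0,"rz":0,"gripper":-1},{"tx":0,"ty":0,"tz":10,"rx":0,"ry":0,"rz":0,"gripper":-1}]' >/dev/null
python3 -m handwheel '[{"tx":0,"ty":0,"tz":14,"rx":0,"ry":0,"rz":0,"gripper":-1},{"tx":0,"ty":0,"tz":8,"rx":0,"ry":0,"rz":0,"gripper":-1},{"tx":0,"ty":0,"tz":0,"rx":0,"ry":0,"rz":0,"gripper":-1}]' >/dev/null
python3 -c "
from h import *
st()"
```

```text
[-28.24492841  25.41263284  68.62565281] [-50.62193608 -41.39362934 -34.82699637] 199.0375357326285
t 10.67 station xyz [  9.4  21.6 189.4] toolx deg -8.35 tilt [-0.015  0.001] F [-0.3 -0.3 -1. ] w 0.01
```

```bash
python3 -m handwheel '[{"tx":5,"ty":8,"tz":0,"rx":0,"ry":0,"rz":0,"gripper":-1},{"tx":5,"ty":8,"tz":0,"rx":0,"ry":0,"rz":0,"gripper":-1},{"tx":0,"ty":5,"tz":0,"rx":0,"ry":0,"rz":0,"gripper":-1},{"tx":0,"ty":3,"tz":0,"rx":0,"ry":0,"rz":0,"gripper":-1},{"tx":0,"ty":3,"tz":0,"rx":0,"ry":0,"rz":0,"gripper":-1}]' >/dev/null
python3 -c "
from h import *
st()"
python3 -m handwheel '[{"tx":0,"ty":3,"tz":0,"rx":0,"ry":0,"rz":0,"gripper":-1},{"tx":0,"ty":3,"tz":0,"rx":0,"ry":0,"rz":0,"gripper":-1},{"tx":0,"ty":3,"tz":0,"rx":0,"ry":0,"rz":0,"gripper":-1},{"tx":0,"ty":3,"tz":0,"rx":0,"ry":0,"rz":0,"gripper":-1},{"tx":0,"ty":3,"tz":0,"rx":0,"ry":0,"rz":0,"gripper":-1}]' >/dev/null
python3 -c "
from h import *
st()"
python3 -m handwheel '[{"tx":0,"ty":3,"tz":0,"rx":0,"ry":0,"rz":0,"gripper":-1},{"tx":0,"ty":3,"tz":0,"rx":0,"ry":0,"rz":0,"gripper":-1},{"tx":0,"ty":3,"tz":0,"rx":0,"ry":0,"rz":0,"gripper":-1},{"tx":0,"ty":3,"tz":0,"rx":0,"ry":0,"rz":0,"gripper":-1},{"tx":0,"ty":3,"tz":0,"rx":0,"ry":0,"rz":0,"gripper":-1}]' >/dev/null
python3 -c "
from h import *
st()"
```

```text
t 11.08 station xyz [ 21.4  -6.5 191.5] toolx deg -8.45 tilt [-0.01   0.001] F [ 0.8  0.8 -0.1] w 0.01
t 11.5 station xyz [ 21.  -20.2 190.9] toolx deg -8.36 tilt [-0.011  0.002] F [-0.3  1.3  0.1] w 0.0
t 11.92 station xyz [ 21.  -35.5 190.9] toolx deg -8.37 tilt [-0.011  0.002] F [-0.2  0.8  0.1] w 0.01
```

```bash
python3 -m handwheel '[{"tx":0,"ty":4,"tz":0,"rx":0,"ry":0,"rz":0,"gripper":-1},{"tx":0,"ty":4,"tz":0,"rx":0,"ry":0,"rz":0,"gripper":-1},{"tx":0,"ty":4,"tz":0,"rx":0,"ry":0,"rz":0,"gripper":-1},{"tx":0,"ty":4,"tz":0,"rx":0,"ry":0,"rz":0,"gripper":-1},{"tx":0,"ty":4,"tz":0,"rx":0,"ry":0,"rz":0,"gripper":-1}]' >/dev/null
python3 -c "
from h import *
st()"
python3 -m handwheel '[{"tx":0,"ty":4,"tz":0,"rx":0,"ry":0,"rz":0,"gripper":-1},{"tx":0,"ty":4,"tz":0,"rx":0,"ry":0,"rz":0,"gripper":-1},{"tx":0,"ty":4,"tz":0,"rx":0,"ry":0,"rz":0,"gripper":-1},{"tx":0,"ty":4,"tz":0,"rx":0,"ry":0,"rz":0,"gripper":-1},{"tx":0,"ty":3,"tz":0,"rx":0,"ry":0,"rz":0,"gripper":-1}]' >/dev/null
python3 -c "
from h import *
st()"
python3 -m handwheel '[{"tx":0,"ty":2,"tz":0,"rx":0,"ry":0,"rz":0,"gripper":-1},{"tx":0,"ty":2,"tz":0,"rx":0,"ry":0,"rz":0,"gripper":-1},{"tx":0,"ty":2,"tz":0,"rx":0,"ry":0,"rz":0,"gripper":-1},{"tx":0,"ty":2,"tz":0,"rx":0,"ry":0,"rz":0,"gripper":-1},{"tx":0,"ty":2,"tz":0,"rx":0,"ry":0,"rz":0,"gripper":-1}]' >/dev/null
python3 -c "
from h import *
st()"
```

```text
t 12.33 station xyz [ 21.  -56.  190.9] toolx deg -8.38 tilt [-0.011  0.001] F [-0.7  0.8  0. ] w 0.01
t 12.75 station xyz [ 20.9 -75.1 190.9] toolx deg -8.39 tilt [-0.011  0.001] F [ 0.3  1.3 -0.6] w 0.0
t 13.17 station xyz [ 20.9 -84.4 190.9] toolx deg -8.36 tilt [-0.011  0.001] F [-0.2  1.6 -0.1] w 0.0
```

```bash
python3 -m handwheel '[{"tx":0,"ty":1,"tz":0,"rx":0,"ry":0,"rz":0,"gripper":-1},{"tx":0,"ty":1,"tz":0,"rx":0,"ry":0,"rz":0,"gripper":-1},{"tx":0,"ty":1,"tz":0,"rx":0,"ry":0,"rz":0,"gripper":-1},{"tx":0,"ty":1,"tz":0,"rx":0,"ry":0,"rz":0,"gripper":-1},{"tx":0,"ty":1,"tz":0,"rx":0,"ry":0,"rz":0,"gripper":-1}]' >/dev/null
python3 -c "
from h import *
st()"
python3 -m handwheel '[{"tx":0,"ty":1,"tz":0,"rx":0,"ry":0,"rz":0,"gripper":-1},{"tx":0,"ty":1,"tz":0,"rx":0,"ry":0,"rz":0,"gripper":-1},{"tx":0,"ty":1,"tz":0,"rx":0,"ry":0,"rz":0,"gripper":-1}]' >/dev/null
python3 -c "
from h import *
st()"
```

```text
t 13.58 station xyz [ 20.9 -89.4 190.9] toolx deg -8.36 tilt [-0.011  0.001] F [ 0.3  2.  -0.2] w 0.0
t 13.83 station xyz [ 20.9 -92.5 190.9] toolx deg -8.37 tilt [-0.011  0.001] F [ 0.   1.3 -0.1] w 0.01
```

```bash
python3 -m handwheel '[{"tx":0,"ty":1,"tz":0,"rx":0,"ry":0,"rz":0,"gripper":-1},{"tx":0,"ty":1,"tz":0,"rx":0,"ry":0,"rz":0,"gripper":-1},{"tx":0,"ty":1,"tz":0,"rx":0,"ry":0,"rz":0,"gripper":-1}]' >/dev/null
python3 -c "
from h import *
st()"
python3 -m handwheel '[{"tx":0,"ty":1,"tz":0,"rx":0,"ry":0,"rz":0,"gripper":-1},{"tx":0,"ty":1,"tz":0,"rx":0,"ry":0,"rz":0,"gripper":-1},{"tx":0,"ty":1,"tz":0,"rx":0,"ry":0,"rz":0,"gripper":-1}]' >/dev/null
python3 -c "
from h import *
st()"
```

```text
t 14.08 station xyz [ 20.9 -93.3 190.9] toolx deg -8.3 tilt [-0.011  0.004] F [-0.4  6.9  0.9] w 0.0
t 14.33 station xyz [ 20.9 -93.4 190.9] toolx deg -8.19 tilt [-0.01   0.008] F [ 1.  10.2  0.8] w 0.0
```

Stop reached: the force climbed to 10 N with no further motion. I'll back off, rise clear and check.

```bash
python3 -m handwheel '[{"tx":0,"ty":-4,"tz":0,"rx":0,"ry":0,"rz":0,"gripper":-1},{"tx":0,"ty":-8,"tz":0,"rx":0,"ry":0,"rz":0,"gripper":-1},{"tx":0,"ty":-8,"tz":0,"rx":0,"ry":0,"rz":0,"gripper":-1},{"tx":0,"ty":0,"tz":-35,"rx":0,"ry":0,"rz":0,"gripper":-1},{"tx":0,"ty":0,"tz":-35,"rx":0,"ry":0,"rz":0,"gripper":-1}]' >/dev/null
python3 -m handwheel '[{"tx":-35,"ty":0,"tz":-20,"rx":0,"ry":0,"rz":0,"gripper":-1},{"tx":-35,"ty":0,"tz":0,"rx":0,"ry":0,"rz":0,"gripper":-1},{"tx":-35,"ty":0,"tz":0,"rx":0,"ry":0,"rz":0,"gripper":-1},{"tx":-35,"ty":0,"tz":0,"rx":0,"ry":0,"rz":0,"gripper":-1},{"tx":-35,"ty":0,"tz":0,"rx":0,"ry":0,"rz":0,"gripper":-1}]' >/dev/null
python3 -m handwheel '[{"tx":-25,"ty":30,"tz":0,"rx":0,"ry":0,"rz":0,"gripper":-1},{"tx":0,"ty":35,"tz":0,"rx":0,"ry":0,"rz":0,"gripper":-1},{"tx":0,"ty":35,"tz":0,"rx":0,"ry":0,"rz":0,"gripper":-1},{"tx":0,"ty":35,"tz":0,"rx":0,"ry":0,"rz":0,"gripper":-1},{"tx":0,"ty":0,"tz":0,"rx":0,"ry":0,"rz":0,"gripper":-1}]' >/dev/null
python3 - <<'E'
from h import *
st(); snap('top','top2'); snap('scene','s2')
a=cv2.imread('pics/top2.png')[90:290,170:470];b=cv2.imread('pics/s2.png')[130:330,150:450]
cv2.imwrite('pics/m2.png',np.vstack([cv2.resize(a,(450,300)),cv2.resize(b,(450,300))]))
for n in ('top2','s2'):
    i=np.load('pics/'+n+'.npz');w=world(i['d'],i);p=i['p'].astype(int)
    d=w[...,:2]-O;sx=d@SX;sy=d@SY;z=w[...,2]
    bl=(p[...,2]>p[...,0]+40)&(p[...,2]>p[...,1]+20)&(z>60)&(z<110)&(abs(sy)<220)&(abs(sx)<230)
    for m in (bl&(sy>0),bl&(sy<0)): print(n,m.sum(),np.percentile(sx[m],[2,50,98]) if m.any() else '')
    rb=(p.max(-1)<70)&(z>190)&(z<210)&(abs(sx-20)<50)&(sy<-60)&(sy>-150)
    if rb.any(): print('rib',rb.sum(),np.percentile(sy[rb],[2,50,98]))
E
```

```text
t 15.58 station xyz [-178.8 -221.4  283.7] toolx deg -9.06 tilt [-0.011 -0.004] F [-0.5 -0.2  0.1] w 0.01
top2 0 
top2 0 
rib 169 [-121.43182424 -114.35472699 -107.38302692]
s2 0 
s2 0 
rib 154 [-120.77159831 -112.82275526 -109.81523442]
```

View pics/m2.png

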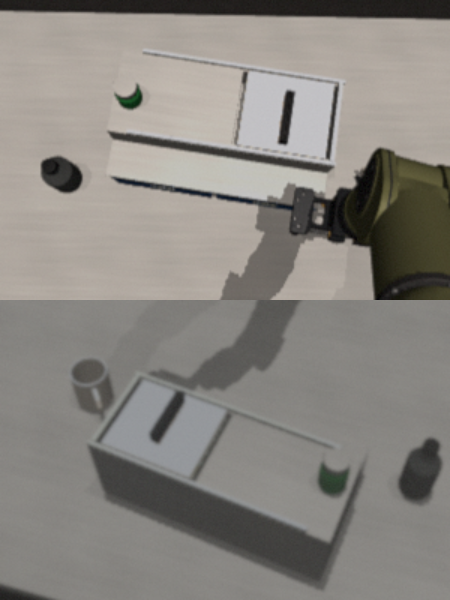

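The pictures show the cover over the bay with the rib at (287,117), both fronts flush under the step, and the shaker, flask and mug standing. The measured rib edge at y = -107 mm confirms the cover is shut.

```bash
python3 -c "
from bench import job
print(job.close_job())"
```

```text
the job is handed in; nothing more can be done
None
```

Both drawers and the cover were pushed gently against their stops, the shaker, flask and mug were left standing untouched, and the job was handed in at about 16 s; no verdict was returned.

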